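# Stand the glue bottle up and press its label holder home behind the board's lip

## Task

Get the glue bottle's place on the display board ready: stand the fallen bottle upright on the board and let go of it, then take the label holder out of its parking block and push it down into the slot behind the board's front lip, card to the front, until its head sits flush on the lip. A spring strip in the slot pushes it back out, so finish while holding it pressed fully home: do not let go of it. Do not disturb the two toy cars and the roll of tape.

Things in the scene. Friction and masses are not known exactly. Their poses are not given: they have to be found in the camera images.
- board: Fixed wooden display board, 206 x 240 mm, flat top 20 mm above the bench. Origin on the bench under it (z = 0); x points to the rear edge, y left along the front lip. Flat top: x -0.074 to +0.100. Along the front stand two 12 mm thick strips, 36 mm above the bench: the lip (x -0.106 to -0.094) and the slot's rear wall (x -0.086 to -0.074), the slot between them.
- slot_mouth (a point): Centre of the open top of the slot behind the lip, level with the lip's top (36 mm above the bench); axes as the board. The slot is 8 mm wide (x), 86 mm long (y), square-edged and closed at its ends.
- spring_strip (a joint): The steel spring strip in the slot, m it is pressed down: 0 at rest, its top then 18 mm below the slot's mouth; 0.008 when the label holder sits home. It pushes up with about 5 N at rest and 8 N at home, and lifts the holder again when let go.
- bottle_center (a point): White glue bottle, red tapered nozzle, 170 mm long, about 0.3 kg; starts lying on its side on the board. Point on its axis, 85 mm from the base (105 mm above the bench when it stands on the board); z axis from base to nozzle. Body 60 mm in diameter up to 90 mm, narrowing to 52 mm at 105 mm; cap 27 mm in diameter from 122 to 138 mm, then a cone.
- bottle: The same glue bottle; origin at the centre of its base, z towards the nozzle, which points roughly to the right (-y) at the start. Mind the tall drill press 0.3 m and more to the left of the board, the tall cabinet behind it (x = 0.8) and the low clamping jig to its right.
- holder_center (a point): Label holder, 60 g: centre of its head, an upright plywood block 14 mm thick (x), 76 wide (y), 40 high (z), a brass-framed blank card on its -x face. Underside 20 mm below this point; under it an aluminium tongue 5 mm thick, 76 wide, 26 long, lower edge rounded. Home = underside on the lip's top: this point then 20 mm above slot_mouth.
- holder: The same label holder; origin at the centre of the tongue's lower edge, axes as above. It starts standing upright, loosely, in the slot of a fixed wooden parking block (60 mm by 110 mm, 34 mm high) with its head's underside on the block's top; lift it 26 mm to free it.
- holder_card (a point): Centre of the blank card on the label holder's front (-x) face, 7 mm in front of holder_center.
- car_near_mid (a point): Larger wooden toy car (62 x 173 x 73 mm) on the bench to the right; bystander; point 20 mm above the bench.
- car_far_mid (a point): Smaller wooden toy car (62 x 144 x 61 mm) on the bench behind the board; bystander; point 20 mm above the bench.
- tape_ring_mid (a point): Roll of masking tape lying flat (102 mm across, 25 mm high) on the bench to the left; bystander; point on its axis 20 mm above the bench.
Things that resemble listed ones, but are neither listed nor needed, are in the scene too. There is more than one size of the holder; the job needs the larger.

How it is judged:
By the outcome, as a careful person would: the job done as asked, in the order asked, and still so for the second after the job is handed in, while the arm keeps its last pose, push and grip.
It also fails if it takes over 56 s, if anything falls off the work surface, if the arm or the gripper's body presses on something with over 40 N, if the wrist force passes 120 N, or if a joint passes its speed limit or range.

## Robot

A 6-joint arm with a two-finger parallel gripper is mounted at the origin on a cart in front of the work surface, level with it; the furniture and walls round the work are solid. World frame = base frame: x ahead of the robot, y to its left, z up, the work surface at z = 0. Lengths are in m, angles in rad, forces in N, time in s.
With the tool pointing down it reaches from about 0.325 to 0.775 m from the base axis. Payload 5.5 kg.
Tool frame: the origin (TCP) lies midway between the tips of the shut fingers; the grasp point (between the pads) lies 19 mm behind it; z points along the fingers, y is the line along which they close (so a half turn about z gives the same grasp; the last joint's range is limited). The gripper opens to 88 mm and grips with 3 to 60 N. Pads are 20 mm wide; open, the fingers measure 115 mm over their backs; the gripper's body (75 mm by 178 mm) begins 61 mm behind the grasp point.
Start: joints at [-1.358, 0.091, 1.231, -0, 1.82, -0.057], TCP at [0.16, -0.578, 0.223] pointing down, gripper open.
Joint ranges: [-2.87, 2.87], [-0.86, 2.18], [0.17, 2.46], [-1.51, 4.65], [0.06, 2.69], [-2.65, 2.65]. Speed limits (rad/s): [2.57, 2.57, 3.01, 3.14, 3.14, 3.14].

## Interface

Orientations are given as a unit quaternion [w, x, y, z].
In Python, from rig import env gives the robot as it stands.
- The arm moves only by the tool apply_moves, never from a script. Its argument "steps" is a list of rows, each an object with "xyz": the shift along the tool's x, y, z in m, a list of three; "twist": the turn about the tool's z in degrees. In form: [{"xyz": [dx, dy, dz], "twist": twist}, ...]. A call has 1 to 8 rows; each row is the pose to reach, as a shift and turn from the pose commanded when the call began, along the tool's axes at that moment; what a row does not reach only later rows make up. A row lasts 1/12 s, in which the tool goes at most 41.7 mm and 7.16 degrees, less where a joint would pass 70% of its speed; a pose out of reach is approached as far as the arm can. A call with a gripper value outside its range is refused whole. "hand" is the finger opening in m, from 0 to 0.0878, set as the call begins (left out, the last holds). The fingers move at their own pace and stop on an object; the grip force is fixed at half the most. Time passes only in rows, so rows that repeat a pose let the fingers close. It gives the time, the measured TCP pose, the force, the opening and the grip force at its end, in the units of the state.
- env.get_obs(): the state, without advancing time (a new reading comes with each control period).
- env.snapshot(name): name is "side" or "top" or "wrist"; returns a dict with "image" (384x512x3 uint8, red, green, blue), "vertical_fov" (degrees; the focal length in pixels is half the picture's height over the tangent of half this angle, whatever the lens; pixels are square), "cx", "cy" (the principal point, pixels), "eye" and "orientation" of the camera in the world. Camera axes: x right, y down, z forward; pixel columns grow to the right and rows downward; lengths in m; the calibration is good to about 2 mm. A picture is of the moment at which its call begins. There is no depth.
- env.sign_off(): hands the job in; it is judged then, once.
Trained networks look in a picture, given as the dict that the camera call returned (one of the last four; its "shot" number tells which), for a name from the list of things; names that differ only in an ending like _2 or _b are one class to them, and where a whole thing is asked for, a point or a joint stands for the part that bears it (a point fixed in the world has none). Each returns a list of dicts, best first, with "p" (0 to 1); they miss things now and then, are a little off and sometimes report something else, mostly with a low value. They report only what shows in the picture. A call takes as long as a camera call. They do not tell look-alikes from the thing itself.
- env.outline_of(picture, query): "region" (384x512 bool, what is visible of it) and "location" ([row, column] as shares, 0 to 1, of the picture: columns of its width, rows of its height, amid what is visible of it).
- env.mark_of(picture, query): "location" ([row, column] as shares, 0 to 1, of the picture: columns of its width, rows of its height: a listed point, or the origin of a listed thing).
The state is a dict: "time": time; "joint_positions": joint angles; "qd": joint speeds; "joint_torque": joint torques, N m; "tcp_pos": TCP position; "orientation": TCP orientation; "contact_force": force on the tool from outside, world axes, zero at the start; "torque": the same for the moment, N m; "opening": finger opening in m; "gripper_force": force on a finger pad.
Only numpy, scipy, OpenCV 4.12 (cv2) and the standard library are available. Lean on these libraries where they do the work, as an engineer would, in place of code of your own. Each camera call takes 0.05 s, during which the arm holds its last target. There are 200 camera calls.

## Working session

There is one attempt and no reset: what is moved stays moved. The work goes in short steps, Python scripts to look and compute and a tool call to move; the robot and the scene stay as the last step left them, time stands still between calls to the robot, and variables do not carry over. Pictures are saved under pics/ and viewed, at most 10 in all, crops included, and the job is handed in when it is done.

Besides the shell and the picture viewer there is one more tool, called after ">>>" as name(argument=value, ...) on one line, values as JSON. apply_moves: Moves the arm, as the interface text tells. Its arguments: {"type":"object","properties":{"steps":{"type":"array"},"hand":{"type":"number"}},"required":["steps"]}

```bash
ls; mkdir -p pics; cat > h.py <<'E'
import numpy as np, cv2
from scipy.spatial.transform import Rotation as R
from rig import env
def rot(q): return R.from_quat([q[1],q[2],q[3],q[0]]).as_matrix()
def cam(s):
    h,w=s["image"].shape[:2]; f=h/2/np.tan(np.radians(s["vertical_fov"])/2)
    return f,s["cx"],s["cy"],np.array(s["eye"]),rot(s["orientation"])
def ray(s,u,v):
    f,cx,cy,e,M=cam(s); d=M@np.array([(u-cx)/f,(v-cy)/f,1]); return e,d/np.linalg.norm(d)
def onz(s,u,v,z):
    e,d=ray(s,u,v); return e+d*(z-e[2])/d[2]
def proj(s,p):
    f,cx,cy,e,M=cam(s); c=M.T@(np.array(p)-e); return np.array([cx+f*c[0]/c[2],cy+f*c[1]/c[2]])
def px(l): return l[1]*512,l[0]*384
def tri(rs):
    A=np.zeros((3,3));b=np.zeros(3)
    for e,d in rs:
        P=np.eye(3)-np.outer(d,d);A+=P;b+=P@e
    return np.linalg.solve(A,b)
E
cat > a.py <<'E'
from h import *
S={n:env.snapshot(n) for n in("side","top","wrist")}
for n,s in S.items():
    print(n,s["shot"],s["vertical_fov"],s["cx"],s["cy"],np.round(s["eye"],3),np.round(s["orientation"],3)); cv2.imwrite(f"pics/{n}0.png",s["image"][...,::-1])
for q in["slot_mouth","board","bottle_center","bottle","holder_center","holder","holder_card","car_near_mid","car_far_mid","tape_ring_mid"]:
    for n in("side","top"):
        print(q,n,[(np.round(px(d["location"]),1).tolist(),round(d["p"],2)) for d in env.mark_of(S[n],q)[:4]])
o=env.get_obs(); print(o)
E
python3 a.py; python3 -c "
import cv2,numpy as np
a=cv2.imread('pics/side0.png');b=cv2.imread('pics/top0.png')
cv2.imwrite('pics/st0.png',cv2.resize(np.vstack([a,b]),(400,600)) ) "
```

```text
pics
side 1 51.68074539022149 259.88719241236004 191.79931441927874 [ 0.472 -0.885  0.842] [-0.393  0.917 -0.066  0.029]
top 2 57.267462161310156 252.34680822370802 181.0876363077896 [ 0.505 -0.036  1.371] [ 0.02  -0.7    0.714 -0.023]
wrist 3 69.8776790422746 258.485807995369 189.6873947788868 [ 0.238 -0.557  0.385] [ 0.116  0.787 -0.599 -0.09 ]
slot_mouth side [([209.6, 176.4], 0.94)]
slot_mouth top []
board side [([241.1, 181.2], 0.84)]
board top [([233.0, 191.9], 0.72)]
bottle_center side [([250.6, 182.0], 0.93), ([226.2, 334.0], 0.4)]
bottle_center top [([238.7, 184.7], 0.86)]
bottle side [([254.1, 160.1], 0.69)]
bottle top [([220.1, 176.2], 0.69), ([231.4, 192.5], 0.34)]
holder_center side [([303.1, 191.9], 0.6), ([201.5, 268.2], 0.53), ([201.7, 265.9], 0.49)]
holder_center top [([254.5, 148.6], 0.43), ([210.5, 138.1], 0.28)]
holder side [([206.6, 273.2], 0.79), ([302.7, 195.3], 0.64)]
holder top [([253.6, 150.4], 0.6), ([318.9, 226.5], 0.44)]
holder_card side [([201.5, 270.7], 0.57), ([304.2, 189.1], 0.47)]
holder_card top [([326.2, 229.9], 0.43), ([257.7, 145.7], 0.37)]
car_n
[... 241 characters left out ...]
, 'joint_positions': array([-1.35770544e+00,  9.10673779e-02,  1.23068823e+00,  1.53690737e-05,
        1.81983742e+00, -5.67196075e-02]), 'qd': array([-0.00013257, -0.00093746, -0.00129031,  0.00058231, -0.00107546,
        0.00059171]), 'joint_torque': array([ 1.52199023e-03, -4.46203887e+01, -4.06503868e+01,  6.99105137e-02,
        1.94461097e-02, -1.69498736e-05]), 'tcp_pos': array([ 0.15992174, -0.57829738,  0.22265741]), 'orientation': array([-7.65941988e-07,  9.90913825e-01,  1.34498295e-01,  7.41027650e-06]), 'contact_force': array([-0.27060921, -0.13510038,  0.87426896]), 'torque': array([-0.03091047,  0.02995246, -0.01288676]), 'gripper_force': 0.0, 'opening': 0.08785925728655725}
```

View pics/top0.png

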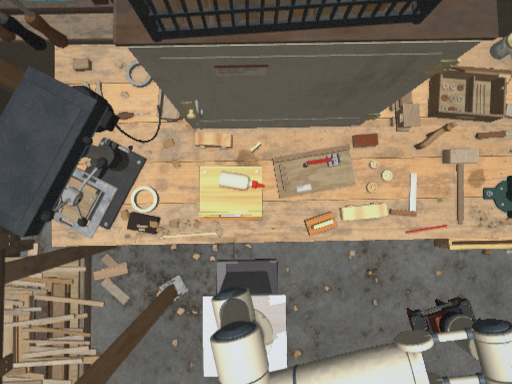

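View pics/side0.png

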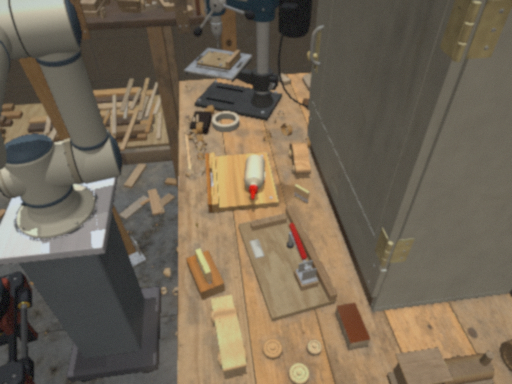

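The pictures show the board around top (231,191) / side (240,182), with the bottle lying on it and its red nozzle to the right. There are two holder candidates. One is in the parking block, top (320,223) / side (206,270). The other is a small loose piece behind the board, top (255,148) / side (302,192). The one in the block fits "larger, standing in the parking block"; I'll confirm it in an enlarged crop.

```bash
cat > b.py <<'E'
from h import *
a=cv2.imread('pics/side0.png');b=cv2.imread('pics/top0.png')
c=[a[240:310,170:240],b[200:240,290:350],a[170:215,280:330],b[130:165,190:270]]
g=[cv2.resize(i,(400,300),interpolation=cv2.INTER_CUBIC) for i in c]
cv2.imwrite('pics/crop1.png',np.vstack([np.hstack(g[:2]),np.hstack(g[2:])]))
S={n:env.snapshot(n) for n in("side","top")}
P={}
for n,q,z in[("side","slot_mouth",.036),("side","board",0.),("top","board",0.),("side","bottle",.05),("top","bottle",.05),("side","bottle_center",.05),("top","bottle_center",.05),("side","holder",.008),("side","holder_center",.054),("side","holder_card",.054),("top","holder",.008),("top","holder_card",.054),("side","car_near_mid",.02),("top","car_near_mid",.02),("side","car_far_mid",.02),("side","tape_ring_mid",.02)]:
    print(n,q,[(np.round(onz(S[n],*px(d["location"]),z),3).tolist(),round(d["p"],2)) for d in env.mark_of(S[n],q)[:3]])
for n in S:
    for q,z in(("board",.02),("bottle",.05),("holder",.05)):
        for d in env.outline_of(S[n],q)[:2]:
            m=d["region"].astype(np.uint8)
            r=cv2.minAreaRect(cv2.findNonZero(m)); 
            print(n,q,round(d["p"],2),m.sum(),[np.round(onz(S[n],*p,z)[:2],3).tolist() for p in cv2.boxPoints(r)])
E
python3 b.py
```

```text
side slot_mouth [([0.452, 0.043, 0.036], 0.9)]
side board [([0.551, 0.049, 0.0], 0.98), ([0.41, -0.27, 0.0], 0.15)]
top board [([0.544, 0.046, 0.0], 0.94)]
side bottle [([0.598, 0.092, 0.05], 0.6)]
top bottle [([0.603, 0.083, 0.05], 0.56)]
side bottle_center [([0.585, -0.013, 0.05], 0.77)]
top bottle_center [([0.585, 0.006, 0.05], 0.66)]
side holder [([0.423, -0.292, 0.008], 0.78), ([0.727, -0.062, 0.008], 0.66)]
side holder_center [([0.422, -0.301, 0.054], 0.82), ([0.72, -0.086, 0.054], 0.66)]
side holder_card [([0.411, -0.308, 0.054], 0.67), ([0.715, -0.073, 0.054], 0.5)]
top holder [([0.419, -0.296, 0.008], 0.66), ([0.712, -0.054, 0.008], 0.62)]
top holder_card [([0.417, -0.305, 0.054], 0.62), ([0.725, -0.046, 0.054], 0.39)]
side car_near_mid [([0.461, -0.471, 0.02], 0.69), ([0.455, 0.064, 0.02], 0.2)]
top car_near_mid [([0.464, -0.461, 0.02], 0.94)]
side car_far_mid [([0.747, 0.109, 0.02], 0.95), ([0.456, -0.471, 0.02], 0.23)]
side tape_ring_mid [([0.526, 0.377, 0.02], 0.55)]
side board 0.84 2993 [[0.441, 0.186], [0.677, 0.174], [0.639, -0.103], [0.438, -0.09]]
side bottle 0.91 653 [[0.568, 0.116], [0.632, 0.107], [0.602, -0.088], [0.545, -0.08]]
side holder 0.77 253 [[0.396, -0.25], [0.414, -0.242], [0.444, -0.344], [0.427, -0.35]]
side holder 0.76 175 [[0.68, -0.069], [0.704, -0.034], [0.741, -0.085], [0.716, -0.118]]
top board 0.73 2745 [[0.441, 0.165], [0.645, 0.163], [0.64, -0.076], [0.437, -0.072]]
top bottle 0.98 539 [[0.569, 0.089], [0.629, 0.076], [0.593, -0.083], [0.534, -0.07]]
```

View pics/crop1.png

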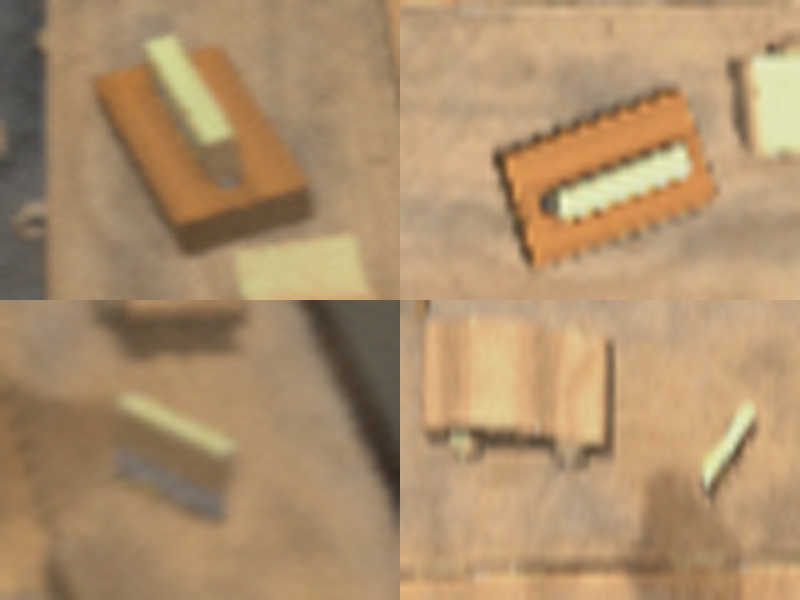

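The crop confirms it. The holder in the block is about 22 px, or 80 mm wide, so it is the larger one. The loose one is about 13 px, or 49 mm. Next I move over the bottle.

>>> apply_moves(steps=[{"xyz": [0.54, -0.407, 0.0], "twist": -62}, {"xyz": [0.54, -0.407, 0.0], "twist": -62}, {"xyz": [0.54, -0.407, 0.0], "twist": -62}, {"xyz": [0.54, -0.407, 0.0], "twist": -62}, {"xyz": [0.54, -0.407, 0.0], "twist": -62}, {"xyz": [0.54, -0.407, 0.0], "twist": -62}, {"xyz": [0.54, -0.407, 0.0], "twist": -62}, {"xyz": [0.54, -0.407, 0.0], "twist": -62}])

```text
time: 3.02
tcp_pos: [0.3638, -0.3122, 0.2229]
orientation: [0.0, 0.803, 0.595, 0.0]
contact_force: [0.9, -0.4, 0.3]
opening: 0.0877
gripper_force: 0.0
```

```bash
cat >> h.py <<'E'
def goal(x,y,z,yaw):
    o=env.get_obs(); M=rot(o["orientation"]); p=np.array(o["tcp_pos"])
    cy=np.degrees(np.arctan2(M[1,0],M[0,0])); t=-((yaw-cy+180)%360-180)
    print("t",round(o["time"],2),"tcp",np.round(p,4),"yaw",round(cy,2),"tilt",np.round(M[:,2],3),"F",np.round(o["contact_force"],1),"op",round(o["opening"],4))
    print("xyz",np.round(M.T@(np.array([x,y,z])-p),4),"twist",round(t,2))
E
python3 -c "
from h import *
goal(.572,-.042,.223,77.5)"
```

```text
t 3.02 tcp [ 0.3638 -0.3122  0.2229] yaw 73.09 tilt [ 0.001 -0.001 -1.   ] F [ 0.9 -0.4  0.3] op 0.0877
xyz [ 3.191e-01  1.206e-01 -1.000e-04] twist -4.41
```

```bash
cat > c.py <<'E'
from h import *
s=env.snapshot("wrist"); cv2.imwrite("pics/w1.png",s["image"][...,::-1])
for q,z in(("holder_center",.054),("holder_card",.054),("holder",.008),("slot_mouth",.036)):
    print(q,[(np.round(px(d["location"]),1).tolist(),np.round(onz(s,*px(d["location"]),z),4).tolist(),round(d["p"],2)) for d in env.mark_of(s,q)[:3]])
E
python3 c.py
```

```text
holder_center [([299.2, 152.8], [0.4191, -0.3016, 0.054], 0.62)]
holder_card [([294.3, 151.6], [0.4137, -0.2985, 0.054], 0.88)]
holder [([296.3, 146.7], [0.4217, -0.3015, 0.008], 0.73)]
slot_mouth [([296.5, 153.2], [0.4173, -0.3047, 0.036], 0.73)]
```

View pics/w1.png

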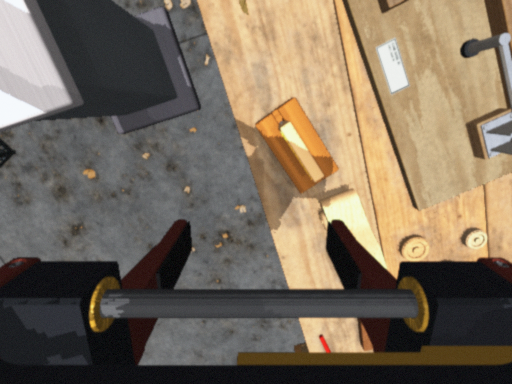

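>>> apply_moves(steps=[{"xyz": [0.319, 0.121, 0.0], "twist": -4.4}, {"xyz": [0.319, 0.121, 0.0], "twist": -4.4}, {"xyz": [0.319, 0.121, 0.0], "twist": -4.4}, {"xyz": [0.319, 0.121, 0.0], "twist": -4.4}, {"xyz": [0.319, 0.121, 0.0], "twist": -4.4}, {"xyz": [0.319, 0.121, 0.0], "twist": -4.4}, {"xyz": [0.319, 0.121, 0.0], "twist": -4.4}, {"xyz": [0.319, 0.121, 0.0], "twist": -4.4}])

```text
time: 3.93
tcp_pos: [0.5693, -0.0519, 0.2225]
orientation: [0.0, 0.783, 0.622, -0.0]
contact_force: [0.3, -1.0, 0.1]
opening: 0.0879
gripper_force: 0.0
```

>>> apply_moves(steps=[{"xyz": [0.005, 0, 0], "twist": 0}, {"xyz": [0.005, 0, 0], "twist": 0}])

```text
time: 4.1
tcp_pos: [0.57, -0.0464, 0.2214]
orientation: [-0.001, 0.782, 0.624, -0.001]
contact_force: [-0.8, -1.0, -0.9]
opening: 0.0879
gripper_force: 0.0
```

The wrist picture shows the parking block at (297,145) with the holder in it. Its card side can't be judged from here. Next I check the bottle and board from above.

```bash
cat > d.py <<'E'
from h import *
s=env.snapshot("wrist"); cv2.imwrite("pics/w2.png",s["image"][...,::-1]); t=env.snapshot("top"); sd=env.snapshot("side")
for n,k in(("w",s),("t",t),("s",sd)):
  for q,z in(("bottle_center",.05),("bottle",.05),("slot_mouth",.036),("board",0)):
    print(n,q,[(np.round(px(d["location"]),1).tolist(),np.round(onz(k,*px(d["location"]),z)[:2],4).tolist(),round(d["p"],2)) for d in env.mark_of(k,q)[:2]])
  for d in env.outline_of(k,"bottle")[:1]:
    r=cv2.minAreaRect(cv2.findNonZero(d["region"].astype(np.uint8))); print([np.round(onz(k,*p,.05)[:2],3).tolist() for p in cv2.boxPoints(r)])
goal(.572,-.042,.031,77.5)
E
python3 d.py
```

```text
w bottle_center [([260.3, 134.4], [0.5827, -0.0001], 0.71)]
w bottle [([260.3, 59.3], [0.6008, 0.0801], 0.71)]
w slot_mouth [([151.5, 119.7], [0.4557, 0.0456], 0.94)]
w board []
[[0.57, 0.091], [0.627, 0.081], [0.605, -0.092], [0.537, -0.081]]
t bottle_center []
t bottle [([219.8, 179.5], [0.5928, 0.0804], 0.67)]
t slot_mouth [([229.6, 214.5], [0.4603, 0.0466], 0.93), ([210.0, 142.1], [0.7377, 0.1171], 0.4)]
t board [([231.6, 193.7], [0.5398, 0.0397], 0.61)]
[[0.612, 0.092], [0.618, 0.068], [0.566, 0.056], [0.561, 0.08]]
s bottle_center [([254.8, 179.7], [0.5863, -0.0071], 0.69), ([224.5, 122.2], [0.5211, 0.3118], 0.31)]
s bottle [([255.1, 160.4], [0.5995, 0.0835], 0.7)]
s slot_mouth [([207.2, 173.9], [0.4461, 0.0561], 0.79), ([227.9, 119.9], [0.5353, 0.3462], 0.64)]
s board [([240.2, 180.7], [0.5469, 0.0503], 0.89)]
[[0.568, 0.116], [0.632, 0.107], [0.602, -0.088], [0.545, -0.08]]
t 5.0 tcp [ 0.5694 -0.0464  0.2226] yaw 77.16 tilt [-0.  0. -1.] F [-0.9 -0.5  0.1] op 0.0877
xyz [0.0049 0.0015 0.1916] twist -0.34
```

View pics/w2.png

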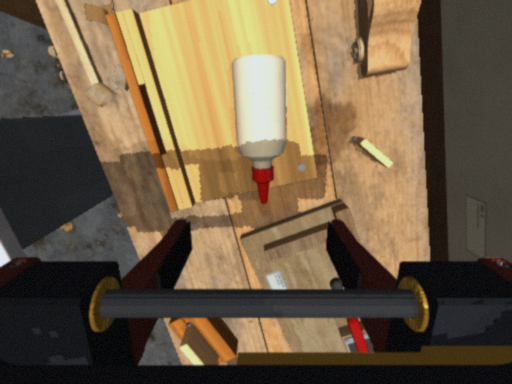

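The bottle runs down the image from its base at (260,56) to its tip at (263,203), with the red cap around (262,173). The jig's wall is clear of both fingers. I descend over the cap.

>>> apply_moves(steps=[{"xyz": [0.003, 0.003, 0.03], "twist": 0}, {"xyz": [0.003, 0.003, 0.065], "twist": 0}, {"xyz": [0.003, 0.003, 0.1], "twist": 0}, {"xyz": [0.003, 0.003, 0.13], "twist": 0}, {"xyz": [0.003, 0.003, 0.155], "twist": 0}, {"xyz": [0.003, 0.003, 0.175], "twist": 0}, {"xyz": [0.003, 0.003, 0.19], "twist": 0}, {"xyz": [0.003, 0.003, 0.191], "twist": 0}])

```text
time: 5.67
tcp_pos: [0.5707, -0.0439, 0.0274]
orientation: [-0.002, 0.782, 0.624, -0.002]
contact_force: [-0.7, 1.0, 0.2]
opening: 0.088
gripper_force: 0.0
```

>>> apply_moves(steps=[{"xyz": [0, 0, 0], "twist": 0}, {"xyz": [0, 0, 0], "twist": 0}, {"xyz": [0, 0, 0], "twist": 0}, {"xyz": [0, 0, 0], "twist": 0}, {"xyz": [0, 0, 0], "twist": 0}, {"xyz": [0, 0, 0], "twist": 0}, {"xyz": [0, 0, 0], "twist": 0}, {"xyz": [0, 0, 0], "twist": 0}], hand=0.0)

```text
time: 6.33
tcp_pos: [0.5731, -0.0443, 0.0318]
orientation: [0.0, 0.782, 0.624, 0.0]
contact_force: [0.0, 0.2, 0.3]
opening: 0.0384
gripper_force: 0.0
```

```bash
python3 -c "
from h import *
print(env.get_obs()['gripper_force']); goal(.572,-.042,.031,77.5)"
```

```text
0.0
t 6.33 tcp [ 0.5731 -0.0443  0.0318] yaw 77.15 tilt [ 0. -0. -1.] F [0.  0.2 0.3] op 0.0384
xyz [ 0.002  -0.0016  0.0008] twist -0.35
```

>>> apply_moves(steps=[{"xyz": [0, 0, 0], "twist": 0}, {"xyz": [0, 0, 0], "twist": 0}, {"xyz": [0, 0, 0], "twist": 0}, {"xyz": [0, 0, 0], "twist": 0}])

```text
time: 6.67
tcp_pos: [0.5729, -0.0443, 0.0316]
orientation: [-0.0, 0.782, 0.624, -0.0]
contact_force: [-0.0, 0.1, 0.3]
opening: 0.0258
gripper_force: 29.2
```

>>> apply_moves(steps=[{"xyz": [0.004, 0, -0.013], "twist": 0}, {"xyz": [0.008, 0, -0.025], "twist": 0}, {"xyz": [0.014, 0, -0.037], "twist": 0}, {"xyz": [0.021, 0, -0.048], "twist": 0}, {"xyz": [0.03, 0, -0.058], "twist": 0}, {"xyz": [0.039, 0, -0.068], "twist": 0}, {"xyz": [0.049, 0, -0.076], "twist": 0}, {"xyz": [0.06, 0, -0.084], "twist": 0}])

```text
time: 7.33
tcp_pos: [0.5866, 0.0154, 0.1167]
orientation: [0.0, 0.782, 0.624, 0.0]
contact_force: [-0.0, 0.7, -2.5]
opening: 0.0257
gripper_force: 30.6
```

```bash
cat > e.py <<'E'
from h import *
import sys
goal(0,0,0,0)
I=[]
for n in("side","wrist"):
    s=env.snapshot(n); I.append(s["image"][...,::-1])
I[0]=cv2.resize(I[0][100:244,170:362],(512,384),interpolation=cv2.INTER_CUBIC)
cv2.imwrite(sys.argv[1],cv2.resize(np.hstack(I),(800,300)))
E
python3 e.py pics/v3.png
```

```text
t 7.33 tcp [0.5866 0.0154 0.1167] yaw 77.17 tilt [ 0.  0. -1.] F [-0.   0.7 -2.5] op 0.0257
xyz [-0.1454 -0.5686  0.1165] twist 77.17
```

View pics/v3.png

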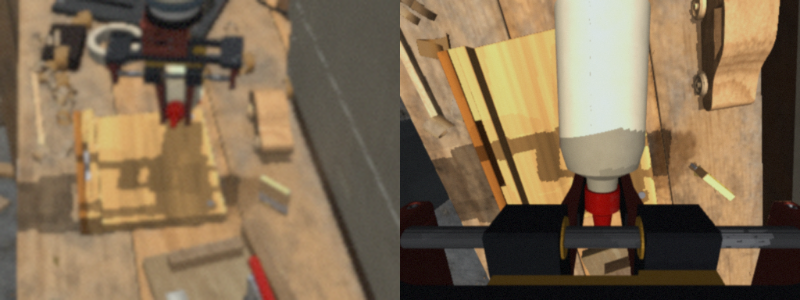

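The reading is -2.5 N, so the gripper carries the whole bottle. In the pictures it still hangs level, so the grip is holding it rigidly. I ease the grip slightly so that gravity swings the base down.

>>> apply_moves(steps=[{"xyz": [0, 0, 0], "twist": 0}, {"xyz": [0, 0, 0], "twist": 0}, {"xyz": [0, 0, 0], "twist": 0}], hand=0.025)

```text
time: 7.68
tcp_pos: [0.5859, 0.0139, 0.1146]
orientation: [-0.0, 0.782, 0.623, -0.001]
contact_force: [-0.2, 0.5, -3.6]
opening: 0.0254
gripper_force: 30.6
```

```bash
python3 -c "
from h import *
o=env.get_obs();print(o['torque'],o['contact_force'],o['gripper_force'],o['opening'])"
```

```text
[-0.27090073  0.00928668  0.05406511] [-0.16554702  0.48212123 -3.64054283] 30.604089992993977 0.02542785635979205
```

>>> apply_moves(steps=[{"xyz": [0, 0, 0], "twist": 0}, {"xyz": [0, 0, 0], "twist": 0}, {"xyz": [0, 0, 0], "twist": 0}], hand=0.026)

```text
time: 7.93
tcp_pos: [0.5862, 0.0139, 0.1154]
orientation: [-0.0, 0.782, 0.623, -0.0]
contact_force: [-0.9, -4.3, 6.2]
opening: 0.0265
gripper_force: 9.7
```

```bash
python3 -c "
from h import *
o=env.get_obs();print(o['torque'],o['contact_force'],o['gripper_force'],o['opening'])"
```

```text
[-1.47621285  0.28793493  0.01877171] [-0.85403832 -4.3406134   6.15526848] 9.670717853000177 0.026500472927912532
```

>>> apply_moves(steps=[{"xyz": [0, 0, 0], "twist": 0}, {"xyz": [0, 0, 0], "twist": 0}], hand=0.0255)

```text
time: 8.1
tcp_pos: [0.5865, 0.0136, 0.1165]
orientation: [0.001, 0.782, 0.623, 0.0]
contact_force: [-0.7, -2.5, 1.9]
opening: 0.0258
gripper_force: 20.6
```

```bash
python3 e.py pics/v4.png; python3 -c "
from h import *
o=env.get_obs();print(o['torque'],o['contact_force'],o['gripper_force'],o['opening'])"
```

```text
t 8.1 tcp [0.5865 0.0136 0.1165] yaw 77.12 tilt [ 0.001 -0.001 -1.   ] F [-0.7 -2.5  1.9] op 0.0258
xyz [-0.1439 -0.5688  0.116 ] twist 77.12
[-0.65461849  0.35151747  0.07284506] [-1.39885432 -2.58045647  1.99594007] 20.79356773930158 0.026105065370207597
```

View pics/v4.png

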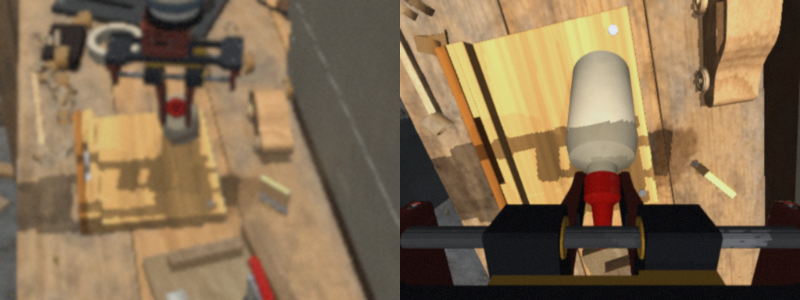

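Easing the grip worked. The bottle has swung, its base edge is on the board and it is tilted about 45° (wrist view: base at (600,60), cap at (603,190)). I continue the arc with the lighter grip.

>>> apply_moves(steps=[{"xyz": [0.013, 0, -0.008], "twist": 0}, {"xyz": [0.027, 0, -0.014], "twist": 0}, {"xyz": [0.041, 0, -0.018], "twist": 0}, {"xyz": [0.056, 0, -0.02], "twist": 0}, {"xyz": [0.071, 0, -0.021], "twist": 0}, {"xyz": [0.086, 0, -0.021], "twist": 0}, {"xyz": [0.095, 0, -0.02], "twist": 0}, {"xyz": [0.095, 0, -0.02], "twist": 0}], hand=0.026)

```text
time: 8.87
tcp_pos: [0.6074, 0.1095, 0.1346]
orientation: [-0.001, 0.781, 0.625, -0.0]
contact_force: [0.3, 0.0, -3.4]
opening: 0.0265
gripper_force: 11.2
```

```bash
python3 e.py pics/v5.png; python3 -c "
from h import *
o=env.get_obs();print(o['torque'],o['contact_force'],o['gripper_force'],o['opening'])"
```

```text
t 8.87 tcp [0.6074 0.1095 0.1346] yaw 77.31 tilt [-0.001  0.001 -1.   ] F [ 0.3  0.  -3.4] op 0.0265
xyz [-0.2403 -0.5683  0.1354] twist 77.31
[-0.20151806 -0.06271534  0.01660511] [-0.57132866 -0.33971766 -2.61204994] 10.843786474908477 0.026461560542747106
```

View pics/v5.png

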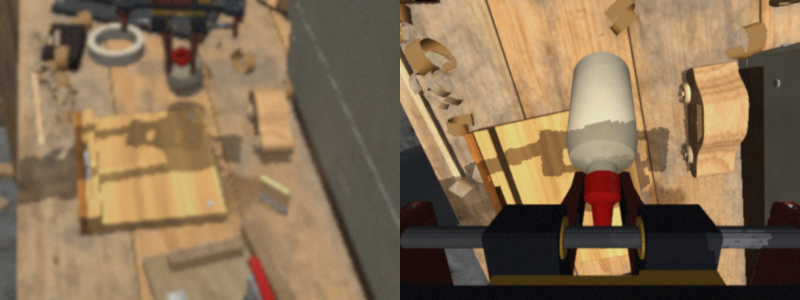

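The bottle kept its tilt of about 45° and moved with the hand; its base is now past the board's edge. I bring it back over the board, raise it a little and ease the grip further so it hangs straight.

>>> apply_moves(steps=[{"xyz": [-0.015, 0.002, -0.01], "twist": 0}, {"xyz": [-0.03, 0.004, -0.014], "twist": 0}, {"xyz": [-0.045, 0.006, -0.014], "twist": 0}, {"xyz": [-0.05, 0.006, -0.014], "twist": 0}, {"xyz": [-0.05, 0.006, -0.014], "twist": 0}])

```text
time: 9.38
tcp_pos: [0.6021, 0.0539, 0.15]
orientation: [0.0, 0.783, 0.622, 0.0]
contact_force: [-0.3, 0.7, -2.8]
opening: 0.026
gripper_force: 10.3
```

>>> apply_moves(steps=[{"xyz": [0, 0, 0], "twist": 0}, {"xyz": [0, 0, 0], "twist": 0}, {"xyz": [0, 0, 0], "twist": 0}], hand=0.0262)

```text
time: 9.63
tcp_pos: [0.6021, 0.0573, 0.1494]
orientation: [-0.0, 0.782, 0.624, 0.0]
contact_force: [0.2, 0.9, -1.9]
opening: 0.0264
gripper_force: 1.8
```

```bash
cat > f.py <<'E'
from h import *
o=env.get_obs();goal(.6,.06,.15,77.3)
T=rot(o["orientation"]).T@o["torque"]
print("tool torque",np.round(T,3),np.round(o['contact_force'],2),o['gripper_force'],o['opening'])
for n in("side","wrist"):
    s=env.snapshot(n)
    for d in env.outline_of(s,"bottle")[:1]:
        m=d["region"]; ys,xs=np.nonzero(m); print(n,round(d["p"],2),"rows",ys.min(),ys.max(),"cols",xs.min(),xs.max())
E
python3 f.py
```

```text
t 9.63 tcp [0.6021 0.0573 0.1494] yaw 77.18 tilt [-0.     0.001 -1.   ] F [ 0.2  0.9 -1.9] op 0.0264
xyz [ 0.0022 -0.0027 -0.0006] twist -0.12
tool torque [-0.042  0.064 -0.   ] [ 0.17  0.92 -1.86] 1.7906788119211392 0.026421720609694978
side 0.94 rows 125 160 cols 248 267
wrist 0.61 rows 129 253 cols 220 298
```

>>> apply_moves(steps=[{"xyz": [0, 0, 0], "twist": 0}, {"xyz": [0, 0, 0], "twist": 0}], hand=0.026)

```text
time: 10.0
tcp_pos: [0.6024, 0.057, 0.1501]
orientation: [0.0, 0.782, 0.624, 0.0]
contact_force: [0.2, 0.3, -0.5]
opening: 0.0259
gripper_force: 0.0
```

```bash
cat >> f.py <<'E'
    from itertools import islice
    for q in("bottle","bottle_center"):
        print(n,q,[(np.round(px(d["location"]),1).tolist(),round(d["p"],2)) for d in env.mark_of(s,q)[:2]])
    c=np.array([o["tcp_pos"][0],o["tcp_pos"][1],o["tcp_pos"][2]+.019])
    print("pred vertical: base",proj(s,c-[0,0,.131]),"ctr",proj(s,c-[0,0,.046]),"cap",proj(s,c))
E
python3 f.py
```

```text
t 10.0 tcp [0.6024 0.057  0.1501] yaw 77.18 tilt [ 0.001  0.    -1.   ] F [ 0.2  0.3 -0.5] op 0.0259
xyz [ 0.0024 -0.003   0.0001] twist -0.12
tool torque [-0.021 -0.037  0.044] [ 0.19  0.27 -0.48] 0.0 0.02588934890091081
side 0.83 rows 125 173 cols 249 268
side bottle [([258.0, 166.4], 0.82)]
side bottle_center [([259.5, 147.3], 0.67)]
pred vertical: base [257.18105608 168.55578598] ctr [257.09494875 146.78360702] cap [257.04469879 134.07794102]
wrist 0.91 rows 128 235 cols 221 299
wrist bottle [([257.8, 160.5], 0.63)]
wrist bottle_center [([261.3, 180.1], 0.72)]
pred vertical: base [258.26036411 186.61391455] ctr [258.12319754 218.501084  ] cap [257.99114335 249.19977821]
```

```bash
cat > g.py <<'E'
from h import *
import sys
S={n:env.snapshot(n) for n in("side","wrist","top")}
for q in("bottle","bottle_center"):
    rs=[]
    for n,s in S.items():
        d=env.mark_of(s,q)
        if d and d[0]["p"]>.4: rs.append(ray(s,*px(d[0]["location"]))); print(n,q,np.round(px(d[0]["location"]),1),round(d[0]["p"],2))
    if len(rs)>1: print(q,np.round(tri(rs),4))
I=[cv2.resize(S["side"]["image"][100:220,180:340,::-1],(512,384),interpolation=cv2.INTER_CUBIC),S["wrist"]["image"][...,::-1]]
cv2.imwrite(sys.argv[1],cv2.resize(np.hstack(I),(800,300)))
E
python3 g.py pics/v6.png
```

```text
side bottle [259.8 165.5] 0.66
wrist bottle [261.2 158.3] 0.62
bottle [0.613  0.0833 0.0276]
side bottle_center [258.7 150. ] 0.92
wrist bottle_center [257.5 174.7] 0.88
bottle_center [0.6092 0.082  0.0914]
```

View pics/v6.png

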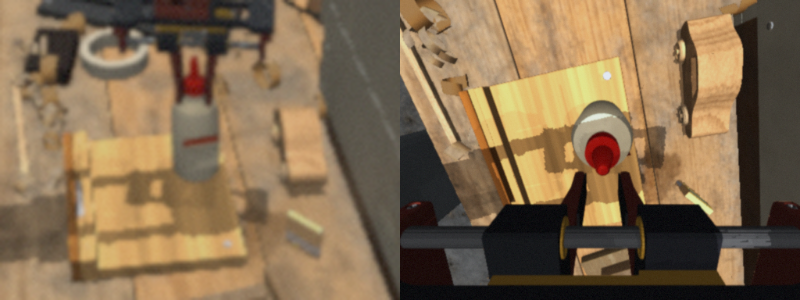

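The bottle stands upright on the board, with its base near (0.612, 0.083); in the side crop it is at (195,120), beyond the fingers. I back away from it before opening.

>>> apply_moves(steps=[{"xyz": [-0.02, 0, 0], "twist": 0}, {"xyz": [-0.05, 0, 0], "twist": 0}, {"xyz": [-0.09, 0, 0], "twist": 0}, {"xyz": [-0.12, 0, -0.02], "twist": 0}, {"xyz": [-0.16, 0, -0.04], "twist": 0}, {"xyz": [-0.2, 0, -0.06], "twist": 0}, {"xyz": [-0.24, 0, -0.06], "twist": 0}, {"xyz": [-0.24, 0, -0.06], "twist": 0}])

```text
time: 11.52
tcp_pos: [0.5477, -0.1834, 0.2118]
orientation: [0.002, 0.784, 0.621, -0.0]
contact_force: [1.2, -0.1, -0.0]
opening: 0.0259
gripper_force: 0.0
```

```bash
cat > k.py <<'E'
from h import *
S={n:env.snapshot(n) for n in("side","wrist","top")}
for q,z in(("bottle",.02),("bottle_center",.105),("slot_mouth",.036),("holder_center",.054),("holder_card",.054),("holder",.008),("car_near_mid",.02)):
    for n,s in S.items():
        print(q,n,[(np.round(onz(s,*px(d["location"]),z)[:2],4).tolist(),round(d["p"],2)) for d in env.mark_of(s,q)[:2]])
for n,s in S.items():
    for d in env.outline_of(s,"holder")[:2]:
        r=cv2.minAreaRect(cv2.findNonZero(d["region"].astype(np.uint8)));B=[onz(s,*p,.07)[:2] for p in cv2.boxPoints(r)]
        print(n,"holder",round(d["p"],2),[np.round(b,3).tolist() for b in B])
goal(.42,-.3,.21,73)
E
python3 k.py
```

```text
bottle side [([0.6135, 0.0982], 0.69), ([0.4141, -0.2788], 0.17)]
bottle wrist []
bottle top [([0.5962, 0.0815], 0.79), ([0.4624, -0.461], 0.6)]
bottle_center side [([0.6023, 0.0786], 0.77)]
bottle_center wrist []
bottle_center top [([0.6107, 0.0951], 0.55)]
slot_mouth side [([0.4607, 0.0413], 0.63)]
slot_mouth wrist []
slot_mouth top [([0.4564, 0.0391], 0.88)]
holder_center side [([0.4196, -0.3105], 0.81), ([0.7224, -0.0906], 0.59)]
holder_center wrist [([0.7083, -0.0602], 0.9)]
holder_center top [([0.5391, 0.3642], 0.69), ([0.7108, -0.0713], 0.54)]
holder_card side [([0.4184, -0.3036], 0.64), ([0.7141, -0.0789], 0.51)]
holder_card wrist [([0.7129, -0.0519], 0.91), ([0.4373, -0.2754], 0.6)]
holder_card top [([0.7212, -0.0508], 0.57), ([0.3889, -0.3047], 0.48)]
holder side [([0.7173, -0.0516], 0.7), ([0.4289, -0.294], 0.52)]
holder wrist [([0.7146, -0.0554], 0.64)]
holder top [([0.7158, -0.0487], 0.54), ([0.4185, -0.294], 0.53)]
car_near_mid side [([0.4235, -0.3029], 0.7), ([0.46, -0.4671], 0.6)]
car_near_mid wrist [([0.462, -0.4574], 0.6)]
car_near_mid top [([0.47, -0.4629], 0.73)]
side holder 0.61 [[0.396, -0.262], [0.416, -0.254], [0.445, -0.357], [0.427, -0.364]]
wrist holder 0.8 [[0.677, -0.049], [0.695, -0.037], [0.725, -0.074], [0.706, -0.086]]
wrist holder 0.46 [[0.414, -0.252], [0.429, -0.242], [0.437, -0.259], [0.422, -0.269]]
top holder 0.63 [[0.434, -0.307], [0.434, -0.332], [0.416, -0.332], [0.416, -0.306]]
top holder 0.41 [[0.699, -0.035], [0.731, -0.068], [0.723, -0.075], [0.692, -0.043]]
t 12.87 tcp [ 0.5488 -0.1772  0.2096] yaw 77.15 tilt [-0. -0. -1.] F [ 0.6 -0.6  0.1] op 0.0262
xyz [-0.1483 -0.0983 -0.0004] twist 4.15
```

>>> apply_moves(steps=[{"xyz": [-0.237, -0.171, 0.01], "twist": -29.4}, {"xyz": [-0.237, -0.171, 0.01], "twist": -29.4}, {"xyz": [-0.237, -0.171, 0.01], "twist": -29.4}, {"xyz": [-0.237, -0.171, 0.01], "twist": -29.4}, {"xyz": [-0.237, -0.171, 0.01], "twist": -29.4}, {"xyz": [-0.237, -0.171, 0.01], "twist": -29.4}, {"xyz": [-0.237, -0.171, 0.01], "twist": -29.4}, {"xyz": [-0.237, -0.171, 0.01], "twist": -29.4}], hand=0.06)

```text
time: 13.53
tcp_pos: [0.3256, -0.373, 0.1996]
orientation: [-0.0, 0.6, 0.8, -0.001]
contact_force: [-0.4, 0.1, -0.4]
opening: 0.0603
gripper_force: 0.0
```

>>> apply_moves(steps=[{"xyz": [0, 0, 0], "twist": 0}, {"xyz": [0, 0, 0], "twist": 0}])

```text
time: 13.7
tcp_pos: [0.329, -0.3706, 0.1997]
orientation: [0.0, 0.599, 0.801, 0.0]
contact_force: [1.1, 0.7, -0.1]
opening: 0.0603
gripper_force: 0.0
```

```bash
cat > l.py <<'E'
from h import *
s=env.snapshot("wrist"); np.save("s.npy",s,allow_pickle=True); im=s["image"]
for q,z in(("holder_center",.054),("holder_card",.054),("holder",.008)):
    print(q,[(np.round(px(d["location"]),1).tolist(),np.round(onz(s,*px(d["location"]),z)[:2],4).tolist(),round(d["p"],2)) for d in env.mark_of(s,q)[:2]])
for d in env.outline_of(s,"holder")[:2]:
    r=cv2.minAreaRect(cv2.findNonZero(d["region"].astype(np.uint8)));B=cv2.boxPoints(r)
    print("outline",round(d["p"],2),np.round(B).tolist(),[np.round(onz(s,*p,.074)[:2],3).tolist() for p in B])
c=proj(s,[.42,-.3,.054]).astype(int);print(c)
x0=int(np.clip(c[0]-60,0,392));y0=int(np.clip(c[1]-45,0,294));print("crop",x0,y0)
cv2.imwrite("pics/w7.png",cv2.resize(im[y0:y0+90,x0:x0+120,::-1],(800,600),interpolation=cv2.INTER_CUBIC))
goal(.42,-.3,.2,106.6)
E
python3 l.py
```

```text
holder_center [([357.8, 141.7], [0.4238, -0.2985], 0.63)]
holder_card [([347.6, 140.3], [0.4123, -0.3003], 0.87)]
holder [([341.7, 137.9], [0.4197, -0.3005], 0.58)]
outline 0.69 [[341.0, 177.0], [347.0, 104.0], [372.0, 105.0], [366.0, 179.0]] [[0.414, -0.339], [0.391, -0.266], [0.416, -0.261], [0.44, -0.333]]
[354 142]
crop 294 97
t 13.95 tcp [ 0.3304 -0.3695  0.1997] yaw 106.67 tilt [ 0.  0. -1.] F [-0.2  0.5 -0.5] op 0.0598
xyz [ 0.0409  0.1058 -0.0003] twist 0.07
```

View pics/w7.png

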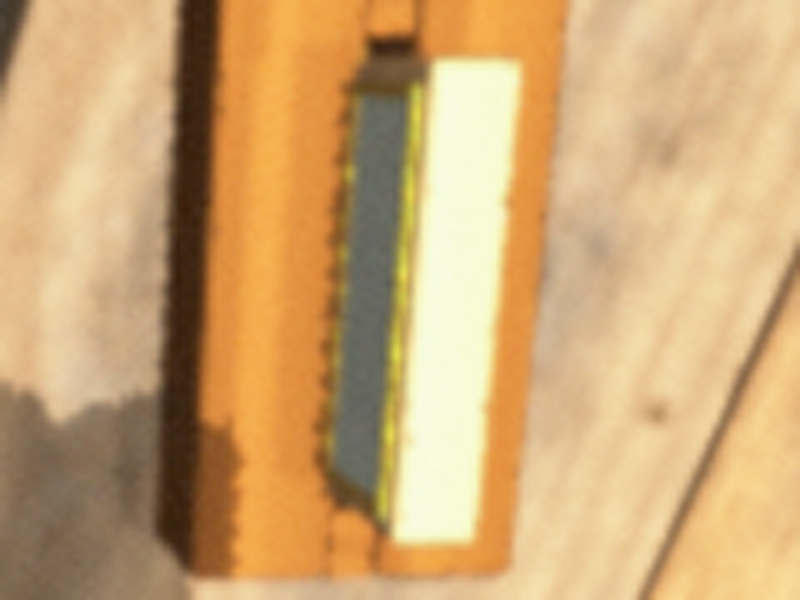

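The crop shows the brass-framed card at (375,290) on the front (-x) face. The head's top spans corners (430,60), (522,62), (475,543) and (390,543). So the card already faces the front, and the wide holder is confirmed.

```bash
cat > m.py <<'E'
from h import *
s=np.load("s.npy",allow_pickle=True).item()
C=[onz(s,294+x/6.6667-.5,97+y/6.6667-.5,.074)[:2] for x,y in((430,60),(522,62),(475,543),(390,543))]
C=np.array(C);c=C.mean(0);v=(C[0]+C[1]-C[2]-C[3])/2;w=(C[1]+C[2]-C[0]-C[3])/2
print(np.round(C,4),c,np.linalg.norm(v),np.linalg.norm(w),np.degrees(np.arctan2(v[1],v[0])),np.degrees(np.arctan2(w[1],w[0])))
yaw=np.degrees(np.arctan2(v[1],v[0]));goal(*c,.12,yaw)
E
python3 m.py
```

```text
[[ 0.4026 -0.2645]
 [ 0.416  -0.2609]
 [ 0.4385 -0.3323]
 [ 0.4252 -0.3362]] [ 0.42056543 -0.29848714] 0.07500228350706516 0.013870178763268005 107.4818373640396 15.852791450352338
t 13.95 tcp [ 0.3304 -0.3695  0.1997] yaw 106.67 tilt [ 0.  0. -1.] F [-0.2  0.5 -0.5] op 0.0598
xyz [0.0422 0.1067 0.0797] twist -0.81
```

>>> apply_moves(steps=[{"xyz": [0.015, 0.038, 0.0], "twist": -0.6}, {"xyz": [0.03, 0.076, 0.01], "twist": -0.6}, {"xyz": [0.042, 0.107, 0.03], "twist": -0.6}, {"xyz": [0.042, 0.107, 0.06], "twist": -0.6}, {"xyz": [0.042, 0.107, 0.095], "twist": -0.6}, {"xyz": [0.042, 0.107, 0.125], "twist": -0.6}, {"xyz": [0.042, 0.107, 0.15], "twist": -0.6}, {"xyz": [0.042, 0.107, 0.161], "twist": -0.6}])

```text
time: 14.62
tcp_pos: [0.419, -0.2971, 0.0343]
orientation: [-0.003, 0.593, 0.805, 0.0]
contact_force: [-0.3, -0.6, 5.3]
opening: 0.0603
gripper_force: 3.5
```

>>> apply_moves(steps=[{"xyz": [0, 0, 0], "twist": 0}, {"xyz": [0, 0, 0], "twist": 0}])

```text
time: 14.78
tcp_pos: [0.4205, -0.2993, 0.0393]
orientation: [0.0, 0.593, 0.805, -0.0]
contact_force: [-0.5, -1.5, 0.7]
opening: 0.06
gripper_force: 0.0
```

```bash
python3 -c "
from h import *
goal(.4206,-.2985,.039,107.2)"
```

```text
t 14.78 tcp [ 0.4205 -0.2993  0.0393] yaw 107.2 tilt [ 0. -0. -1.] F [-0.5 -1.5  0.7] op 0.06
xyz [0.0007 0.0003 0.0003] twist 0.0
```

>>> apply_moves(steps=[{"xyz": [0.001, 0, 0], "twist": 0}, {"xyz": [0.001, 0, 0], "twist": 0}, {"xyz": [0.001, 0, 0], "twist": 0}, {"xyz": [0.001, 0, 0], "twist": 0}, {"xyz": [0.001, 0, 0], "twist": 0}, {"xyz": [0.001, 0, 0], "twist": 0}, {"xyz": [0.001, 0, 0], "twist": 0}, {"xyz": [0.001, 0, 0], "twist": 0}], hand=0.0)

```text
time: 15.45
tcp_pos: [0.4197, -0.2986, 0.0387]
orientation: [-0.0, 0.594, 0.805, 0.0]
contact_force: [0.7, -0.1, 0.6]
opening: 0.0139
gripper_force: 30.0
```

>>> apply_moves(steps=[{"xyz": [0, 0, 0], "twist": 0}, {"xyz": [0, 0, 0], "twist": 0}, {"xyz": [0, 0, 0], "twist": 0}])

```text
time: 15.7
tcp_pos: [0.4198, -0.2986, 0.0387]
orientation: [0.0, 0.594, 0.805, -0.0]
contact_force: [-0.7, 0.3, 1.1]
opening: 0.0137
gripper_force: 30.0
```

```bash
python3 -c "
from h import *
goal(.4206,-.2985,.039,107.2);print(env.get_obs()['gripper_force'])"
```

```text
t 15.7 tcp [ 0.4198 -0.2986  0.0387] yaw 107.15 tilt [ 0. -0. -1.] F [-0.7  0.3  1.1] op 0.0137
xyz [-0.0002  0.0008 -0.0003] twist -0.05
30.000113546848297
```

>>> apply_moves(steps=[{"xyz": [0, 0, -0.01], "twist": 0}, {"xyz": [0, 0, -0.03], "twist": 0}, {"xyz": [0, 0, -0.06], "twist": 0}, {"xyz": [0, 0, -0.09], "twist": 0}, {"xyz": [0.02, 0.01, -0.12], "twist": 3}, {"xyz": [0.05, 0.025, -0.13], "twist": 9}, {"xyz": [0.08, 0.04, -0.13], "twist": 15}, {"xyz": [0.115, 0.058, -0.13], "twist": 18}])

```text
time: 16.37
tcp_pos: [0.4416, -0.1713, 0.1709]
orientation: [0.002, 0.715, 0.699, 0.0]
contact_force: [0.2, -0.4, -1.1]
opening: 0.0141
gripper_force: 30.0
```

```bash
python3 -c "
from h import *
goal(.455,-.1,.17,89);print(env.get_obs()['gripper_force'])"
```

```text
t 16.37 tcp [ 0.4416 -0.1713  0.1709] yaw 88.73 tilt [ 0.003 -0.002 -1.   ] F [ 0.2 -0.4 -1.1] op 0.0141
xyz [0.0716 0.0118 0.0008] twist -0.27
29.9982351064682
```

>>> apply_moves(steps=[{"xyz": [0.035, 0.006, 0], "twist": 0}, {"xyz": [0.065, 0.011, 0], "twist": 0}, {"xyz": [0.07, 0.011, 0], "twist": 0}, {"xyz": [0.07, 0.011, 0], "twist": 0}])

```text
time: 16.7
tcp_pos: [0.4535, -0.1002, 0.1694]
orientation: [0.0, 0.711, 0.703, 0.0]
contact_force: [-0.5, 0.2, -0.1]
opening: 0.0139
gripper_force: 30.0
```

```bash
cat > n.py <<'E'
from h import *
S={n:env.snapshot(n) for n in("wrist","top")}
np.save("S.npy",S,allow_pickle=True)
for n,s in S.items():
    for q in("slot_mouth","board","holder_center","holder","bottle"):
        print(n,q,[(np.round(px(d["location"]),1).tolist(),np.round(onz(s,*px(d["location"]),.036 if q=="slot_mouth" else 0)[:2],4).tolist(),round(d["p"],2)) for d in env.mark_of(s,q)[:2]])
s=S["wrist"]; im=s["image"].astype(np.float32)
xs=np.arange(.43,.49,.002)
for y in(-.06,-.02,.0,.02,.04,.06,.08,.10,.12,.15):
    M=np.array([proj(s,[x,y,.036]) for x in xs],np.float32)
    g=cv2.remap(im,M[None,:,0],M[None,:,1],cv2.INTER_LINEAR)[0].mean(1)
    print(y,g.astype(int).tolist(),M[0].astype(int))
goal(.456,.045,.17,89)
E
python3 n.py
```

```text
wrist slot_mouth [([263.4, 33.8], [0.4603, 0.0467], 0.58)]
wrist board [([341.3, 41.0], [0.5455, 0.0469], 0.72)]
wrist holder_center [([259.8, 249.5], [0.4545, -0.2055], 0.77), ([500.6, 139.4], [0.7445, -0.0611], 0.69)]
wrist holder [([257.0, 217.6], [0.4514, -0.159], 0.96)]
wrist bottle []
top slot_mouth [([228.9, 213.3], [0.4649, 0.049], 0.56)]
top board [([232.7, 194.1], [0.538, 0.0354], 0.73)]
top holder_center [([256.9, 148.6], [0.7148, -0.0626], 0.43)]
top holder [([255.5, 150.5], [0.7075, -0.0568], 0.39)]
top bottle [([218.9, 177.3], [0.6047, 0.0883], 0.55)]
-0.06 [97, 94, 87, 83, 82, 75, 84, 86, 82, 78, 74, 106, 146, 147, 144, 131, 141, 145, 143, 144, 137, 121, 145, 150, 168, 161, 151, 169, 199, 199] [235 145]
-0.02 [171, 172, 178, 177, 173, 161, 154, 152, 147, 139, 128, 139, 205, 208, 209, 190, 198, 204, 203, 205, 209, 198, 210, 209, 206, 206, 207, 209, 208, 205] [234 106]
0.0 [165, 166, 180, 182, 182, 160, 148, 153, 148, 145, 143, 136, 202, 209, 209, 181, 191, 203, 207, 212, 212, 192, 208, 209, 207, 208, 208, 210, 208, 208] [233  85]
0.02 [177, 154, 157, 150, 153, 147, 143,
[... 318 characters left out ...]
179, 173, 147, 152, 149, 147, 144, 125, 153, 244, 243, 154, 187, 212, 209, 209, 210, 183, 193, 210, 207, 207, 209, 210, 212, 209] [231  18]
0.08 [0, 0, 0, 0, 0, 0, 0, 0, 0, 0, 0, 0, 0, 0, 0, 0, 0, 0, 0, 0, 0, 0, 0, 0, 0, 0, 0, 0, 0, 0] [230  -6]
0.1 [0, 0, 0, 0, 0, 0, 0, 0, 0, 0, 0, 0, 0, 0, 0, 0, 0, 0, 0, 0, 0, 0, 0, 0, 0, 0, 0, 0, 0, 0] [229 -31]
0.12 [0, 0, 0, 0, 0, 0, 0, 0, 0, 0, 0, 0, 0, 0, 0, 0, 0, 0, 0, 0, 0, 0, 0, 0, 0, 0, 0, 0, 0, 0] [228 -58]
0.15 [0, 0, 0, 0, 0, 0, 0, 0, 0, 0, 0, 0, 0, 0, 0, 0, 0, 0, 0, 0, 0, 0, 0, 0, 0, 0, 0, 0, 0, 0] [ 227 -101]
t 17.3 tcp [ 0.4532 -0.1021  0.1686] yaw 89.12 tilt [-0.  0. -1.] F [ 0.  -0.1 -0.2] op 0.0138
xyz [ 0.1471  0.0005 -0.0014] twist 0.12
```

```bash
cat > o.py <<'E'
from h import *
S=np.load("S.npy",allow_pickle=True).item(); s=S["wrist"]; im=s["image"].astype(np.float32).mean(2)
def samp(P):
    M=np.array([proj(s,p) for p in P],np.float32); return cv2.remap(im,M[None,:,0],M[None,:,1],cv2.INTER_LINEAR)[0]
xs=np.arange(.436,.482,.0005); E={}
for y in np.arange(.006,.07,.004):
    g=np.gradient(cv2.GaussianBlur(samp([[x,y,.036] for x in xs])[None],(5,1),0)[0])
    w=(xs>.449)&(xs<.458); a=xs[w][g[w].argmax()]
    w=(xs>.456)&(xs<.4625); b=xs[w][g[w].argmin()]; c=xs[w][g[w].argmax()]
    w=(xs>.466)&(xs<.476); d=xs[w][g[w].argmin()]
    E[y]=(a,b,c,d)
A=np.array(list(E.values()));print(np.round(np.c_[list(E),A],4))
for k in range(4): print(k,np.polyfit(np.array(list(E))-.045,A[:,k],1),np.median(A[:,k]))
ys=np.arange(-.012,.03,.0015); print("y",[(round(y,4),int(v)) for y,v in zip(ys,samp([[.457,y,.018] for y in ys]))])
ys=np.arange(-.012,.03,.0015); print("y36",[(round(y,4),int(v)) for y,v in zip(ys,samp([[.457,y,.036] for y in ys]))])
t=np.array([.4532,-.1021,.1686]); print(proj(s,t+[0,0,.015]),proj(s,t-[0,0,.031]))
E
python3 o.py
```

```text
[[0.006  0.454  0.459  0.4615 0.4715]
 [0.01   0.454  0.4595 0.4615 0.4715]
 [0.014  0.454  0.4595 0.4615 0.4715]
 [0.018  0.454  0.4595 0.4615 0.4715]
 [0.022  0.454  0.4595 0.4615 0.4715]
 [0.026  0.454  0.4595 0.4615 0.472 ]
 [0.03   0.454  0.4595 0.4615 0.472 ]
 [0.034  0.454  0.4595 0.4615 0.472 ]
 [0.038  0.454  0.4595 0.4615 0.472 ]
 [0.042  0.454  0.4595 0.4615 0.472 ]
 [0.046  0.454  0.4595 0.4615 0.472 ]
 [0.05   0.454  0.4595 0.4615 0.472 ]
 [0.054  0.454  0.4595 0.4615 0.472 ]
 [0.058  0.4545 0.4595 0.4615 0.472 ]
 [0.062  0.454  0.4595 0.4615 0.472 ]
 [0.066  0.4545 0.4595 0.462  0.472 ]]
0 [0.00477941 0.45410551] 0.454
1 [0.00275735 0.45949357] 0.4595
2 [0.00275735 0.46155607] 0.4615
3 [0.01011029 0.47193474] 0.47200000000000003
y [(np.float64(-0.012), 209), (np.float64(-0.0105), 207), (np.float64(-0.009), 209), (np.float64(-0.0075), 208), (np.float64(-0.006), 209), (np.float64(-0.0045), 209), (np.float64(-0.003), 209), (np.float64(-0.0015), 209), (np.float64(-0.0), 209), (np.float64(0.0015), 207), (np.float64(0.003), 183), (np.float64(0.0045), 160), (np.float64(0.006),
[... 514 characters left out ...]
208), (np.float64(-0.006), 208), (np.float64(-0.0045), 210), (np.float64(-0.003), 209), (np.float64(-0.0015), 209), (np.float64(-0.0), 209), (np.float64(0.0015), 191), (np.float64(0.003), 157), (np.float64(0.0045), 235), (np.float64(0.006), 244), (np.float64(0.0075), 245), (np.float64(0.009), 245), (np.float64(0.0105), 245), (np.float64(0.012), 245), (np.float64(0.0135), 245), (np.float64(0.015), 245), (np.float64(0.0165), 245), (np.float64(0.018), 245), (np.float64(0.0195), 245), (np.float64(0.021), 245), (np.float64(0.0225), 245), (np.float64(0.024), 245), (np.float64(0.0255), 245), (np.float64(0.027), 245), (np.float64(0.0285), 245)]
[257.38191462 248.08580659] [257.59701524 218.41468551]
```

>>> apply_moves(steps=[{"xyz": [0.025, 0.001, 0], "twist": -0.5}, {"xyz": [0.055, 0.001, 0], "twist": -0.5}, {"xyz": [0.085, 0.001, 0], "twist": -0.5}, {"xyz": [0.115, 0.001, 0.02], "twist": -0.5}, {"xyz": [0.135, 0.001, 0.04], "twist": -0.5}, {"xyz": [0.147, 0.001, 0.06], "twist": -0.5}, {"xyz": [0.147, 0.001, 0.07], "twist": -0.5}, {"xyz": [0.147, 0.001, 0.075], "twist": -0.5}])

```text
time: 17.97
tcp_pos: [0.4555, 0.0454, 0.0917]
orientation: [-0.001, 0.709, 0.706, -0.001]
contact_force: [-0.3, -0.1, -0.9]
opening: 0.0139
gripper_force: 30.0
```

>>> apply_moves(steps=[{"xyz": [0, 0, 0], "twist": 0}, {"xyz": [0, 0, 0], "twist": 0}, {"xyz": [0, 0, 0], "twist": 0}, {"xyz": [0, 0, 0], "twist": 0}])

```text
time: 18.3
tcp_pos: [0.4572, 0.0445, 0.095]
orientation: [0.001, 0.71, 0.704, 0.001]
contact_force: [-0.3, 0.5, -1.2]
opening: 0.0137
gripper_force: 30.0
```

```bash
cat > p.py <<'E'
from h import *
ps=[]
for n in("wrist","side","top"):
    s=env.snapshot(n)
    for q in("holder","holder_center","holder_card","slot_mouth"):
        print(n,q,[(np.round(px(d["location"]),1).tolist(),round(d["p"],2)) for d in env.mark_of(s,q)[:2]])
    t=np.array(env.get_obs()["tcp_pos"]); print("pred org",proj(s,t-[0,0,.031]),"ctr",proj(s,t+[0,0,.015]),"slot",proj(s,[.4567,.045,.036]))
goal(.4567,.045,.0765,89.7)
E
python3 p.py
```

```text
wrist holder [([258.0, 218.0], 0.71), ([259.8, 246.8], 0.67)]
wrist holder_center [([261.3, 248.6], 0.9)]
wrist holder_card [([248.3, 244.2], 0.77)]
wrist slot_mouth []
pred org [257.09036226 215.29871941] ctr [256.85151327 244.2245913 ] slot [257.26171785 203.40234661]
side holder [([304.4, 196.3], 0.46)]
side holder_center [([210.2, 160.3], 0.6), ([307.3, 188.0], 0.51)]
side holder_card [([302.3, 190.9], 0.64), ([240.8, 182.1], 0.57)]
side slot_mouth [([210.3, 174.6], 0.7), ([210.0, 164.9], 0.49)]
pred org [210.0116681  169.27882681] ctr [208.68670069 157.37633079] slot [210.84140658 175.93266971]
top holder [([254.1, 149.1], 0.46)]
top holder_center [([255.0, 148.8], 0.44), ([146.1, 197.5], 0.23)]
top holder_card [([256.1, 144.1], 0.45)]
top slot_mouth [([231.2, 215.0], 0.87)]
pred org [229.50394203 215.80450772] ctr [228.71207224 216.29554949] slot [230.00903184 215.46138507]
t 19.05 tcp [0.4564 0.0453 0.0936] yaw 89.66 tilt [-0. -0. -1.] F [-0.7  0.4 -0.8] op 0.0135
xyz [-0.0003  0.0003  0.0171] twist -0.04
```

>>> apply_moves(steps=[{"xyz": [0, 0, 0.006], "twist": 0}, {"xyz": [0, 0, 0.012], "twist": 0}, {"xyz": [0, 0, 0.017], "twist": 0}, {"xyz": [0, 0, 0.021], "twist": 0}, {"xyz": [0, 0, 0.025], "twist": 0}, {"xyz": [0, 0, 0.028], "twist": 0}, {"xyz": [0, 0, 0.03], "twist": 0}, {"xyz": [0, 0, 0.03], "twist": 0}])

```text
time: 19.72
tcp_pos: [0.4562, 0.0452, 0.063]
orientation: [-0.0, 0.709, 0.705, -0.0]
contact_force: [-0.3, 0.4, -0.0]
opening: 0.0141
gripper_force: 30.0
```

```bash
python3 -c "
from h import *
goal(.4567,.045,.0765,89.7);print(env.get_obs()['torque'])"
```

```text
t 19.72 tcp [0.4562 0.0452 0.063 ] yaw 89.65 tilt [-0.001 -0.    -1.   ] F [-0.3  0.4 -0. ] op 0.0141
xyz [-0.0002  0.0005 -0.0135] twist -0.05
[-0.0565191  -0.08630578  0.01155743]
```

>>> apply_moves(steps=[{"xyz": [0, 0, 0.002], "twist": 0}, {"xyz": [0, 0, 0.004], "twist": 0}, {"xyz": [0, 0, 0.006], "twist": 0}, {"xyz": [0, 0, 0.008], "twist": 0}, {"xyz": [0, 0, 0.01], "twist": 0}, {"xyz": [0, 0, 0.011], "twist": 0}, {"xyz": [0, 0, 0.011], "twist": 0}])

```text
time: 20.3
tcp_pos: [0.4563, 0.0452, 0.0523]
orientation: [-0.0, 0.709, 0.705, -0.0]
contact_force: [-0.3, -0.4, -0.9]
opening: 0.0141
gripper_force: 30.0
```

```bash
python3 -c "
from h import *
goal(.4567,.045,.041,89.7);print(env.get_obs()['torque'])"
```

```text
t 20.3 tcp [0.4563 0.0452 0.0523] yaw 89.65 tilt [-0.001  0.    -1.   ] F [-0.3 -0.4 -0.9] op 0.0141
xyz [-0.0002  0.0004  0.0113] twist -0.05
[-0.01414061 -0.07555194 -0.00219981]
```

>>> apply_moves(steps=[{"xyz": [0, 0, 0.002], "twist": 0}, {"xyz": [0, 0, 0.004], "twist": 0}, {"xyz": [0, 0, 0.006], "twist": 0}, {"xyz": [0, 0, 0.008], "twist": 0}, {"xyz": [0, 0, 0.009], "twist": 0}, {"xyz": [0, 0, 0.009], "twist": 0}])

```text
time: 20.8
tcp_pos: [0.4566, 0.0452, 0.0443]
orientation: [0.0, 0.709, 0.705, 0.0]
contact_force: [-2.3, 0.8, 6.6]
opening: 0.0139
gripper_force: 30.0
```

>>> apply_moves(steps=[{"xyz": [0, 0, 0.001], "twist": 0}, {"xyz": [0, 0, 0.002], "twist": 0}, {"xyz": [0, 0, 0.002], "twist": 0}, {"xyz": [0, 0, 0.002], "twist": 0}])

```text
time: 21.13
tcp_pos: [0.4567, 0.0452, 0.0426]
orientation: [0.0, 0.709, 0.705, 0.0]
contact_force: [-2.9, -0.0, 7.2]
opening: 0.0135
gripper_force: 30.0
```

```bash
python3 -c "
from h import *
goal(.4567,.045,.041,89.7);print(env.get_obs()['torque'])"
```

```text
t 21.13 tcp [0.4567 0.0452 0.0426] yaw 89.65 tilt [ 0.001 -0.    -1.   ] F [-2.9 -0.   7.2] op 0.0135
xyz [-0.0002  0.      0.0016] twist -0.05
[-0.09005831  0.45786214 -0.00693191]
```

>>> apply_moves(steps=[{"xyz": [0, 0, 0.001], "twist": 0}, {"xyz": [0, 0, 0.002], "twist": 0}, {"xyz": [0, 0, 0.002], "twist": 0}, {"xyz": [0, 0, 0.002], "twist": 0}])

```text
time: 21.47
tcp_pos: [0.4567, 0.0453, 0.0408]
orientation: [0.0, 0.709, 0.705, 0.0]
contact_force: [-2.6, 0.2, 7.0]
opening: 0.0139
gripper_force: 30.0
```

>>> apply_moves(steps=[{"xyz": [0, 0, 0.001], "twist": 0}, {"xyz": [0, 0, 0.001], "twist": 0}, {"xyz": [0, 0, 0.001], "twist": 0}])

```text
time: 21.72
tcp_pos: [0.4567, 0.0453, 0.0406]
orientation: [0.0, 0.709, 0.705, 0.0]
contact_force: [-4.8, -0.4, 12.4]
opening: 0.0139
gripper_force: 30.0
```

>>> apply_moves(steps=[{"xyz": [0, 0, 0.001], "twist": 0}, {"xyz": [0, 0, 0.001], "twist": 0}, {"xyz": [0, 0, 0.001], "twist": 0}, {"xyz": [0, 0, 0.001], "twist": 0}])

```text
time: 22.05
tcp_pos: [0.4567, 0.0452, 0.0406]
orientation: [0.0, 0.709, 0.705, 0.0]
contact_force: [-8.4, -0.3, 17.4]
opening: 0.0134
gripper_force: 30.0
```

```bash
cat p.py > q.py; cat >> q.py <<'E'
for n in("side","top"):
    s=env.snapshot(n)
    for q,z in(("bottle",.02),("bottle_center",.105),("car_near_mid",.02),("car_far_mid",.02),("tape_ring_mid",.02)):
        print(n,q,[(np.round(onz(s,*px(d["location"]),z)[:2],3).tolist(),round(d["p"],2)) for d in env.mark_of(s,q)[:1]])
print(env.get_obs()["torque"])
E
python3 q.py
```

```text
wrist holder [([257.4, 219.5], 0.79)]
wrist holder_center [([258.7, 250.2], 0.64)]
wrist holder_card [([246.5, 244.6], 0.87)]
wrist slot_mouth []
pred org [257.88312266 216.42798126] ctr [257.78449821 245.79604906] slot [257.80233527 231.89121258]
side holder []
side holder_center [([305.4, 191.4], 0.6), ([210.2, 171.6], 0.53)]
side holder_card [([207.7, 174.0], 0.69), ([303.3, 190.1], 0.44)]
side slot_mouth [([212.6, 174.6], 0.94)]
pred org [211.54552857 182.22949059] ctr [210.30096335 171.02750534] slot [210.84140658 175.93266971]
top holder [([253.9, 151.7], 0.51)]
top holder_center [([256.6, 147.5], 0.39)]
top holder_card [([253.4, 145.0], 0.49)]
top slot_mouth [([230.9, 210.1], 0.84), ([231.6, 190.8], 0.16)]
pred org [230.35585485 215.20293076] ctr [229.62583712 215.65304752] slot [230.00903184 215.46138507]
t 22.8 tcp [0.4567 0.0452 0.0406] yaw 89.66 tilt [ 0.001 -0.    -1.   ] F [-8.1 -0.9 17.2] op 0.0137
xyz [-0.0002  0.     -0.0359] twist -0.04
side bottle [([0.612, 0.103], 0.96)]
side bottle_center [([0.609, 0.074], 0.79)]
side car_near_mid [([0.464, -0.469], 0.93)]
side car_far_mid [([0.743, 0.123], 0.85)]
side tape_ring_mid [([0.525, 0.356], 0.76)]
top bottle []
top bottle_center [([0.61, 0.091], 0.49)]
top car_near_mid [([0.468, -0.47], 0.98)]
top car_far_mid [([0.748, 0.112], 0.77)]
top tape_ring_mid [([0.529, 0.363], 0.59)]
[-0.09766794  1.62530563 -0.03683255]
```

>>> apply_moves(steps=[{"xyz": [0, -0.0005, 0], "twist": 0}, {"xyz": [0, -0.001, 0], "twist": 0}, {"xyz": [0, -0.001, 0], "twist": 0}, {"xyz": [0, -0.001, 0], "twist": 0}, {"xyz": [0, -0.001, 0], "twist": 0}])

```text
time: 23.82
tcp_pos: [0.4567, 0.0453, 0.0406]
orientation: [0.001, 0.709, 0.705, 0.001]
contact_force: [-4.4, -0.1, 14.2]
opening: 0.0135
gripper_force: 30.0
```

```bash
python3 -c "
from h import *
goal(.4567,.045,.041,89.7);print(env.get_obs()['torque'])"
```

```text
t 23.82 tcp [0.4567 0.0453 0.0406] yaw 89.66 tilt [ 0.004  0.    -1.   ] F [-4.4 -0.1 14.2] op 0.0135
xyz [-0.0003  0.     -0.0004] twist -0.04
[-0.12174827  0.79682386  0.02707096]
```

>>> apply_moves(steps=[{"xyz": [0, 0, 0.0005], "twist": 0}, {"xyz": [0, 0, 0.001], "twist": 0}, {"xyz": [0, 0, 0.001], "twist": 0}, {"xyz": [0, 0, 0.001], "twist": 0}, {"xyz": [0, 0, 0.001], "twist": 0}, {"xyz": [0, 0, 0.001], "twist": 0}])

```text
time: 24.32
tcp_pos: [0.4567, 0.0452, 0.0406]
orientation: [0.001, 0.709, 0.705, 0.001]
contact_force: [-6.6, -0.9, 19.5]
opening: 0.0138
gripper_force: 30.0
```

The tool stays at z = 0.0406 under 19.5 N, well above the spring's 8 N, so the holder is home and stable.

```bash
python3 -c "
from rig import env
print(env.sign_off())"
```

```text
the job is handed in; nothing more can be done
None
```

The job is handed in at about 24 s: the bottle stands upright and released near the rear edge of the board, and the larger label holder, card to the front, is still gripped and pressed into the slot at about 19 N; flush seating is judged from the hard stop at the expected height, and the cars and tape show no sign of having moved.

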